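# Refit the washed vent caps on the battery in their row order

## Robot

A 7-joint arm with a two-finger parallel gripper is mounted at the origin on the work surface. World frame = base frame: x ahead of the robot, y to its left, z up, the work surface at z = 0. Lengths are in mm, angles in rad, forces in N, time in s.
With the tool pointing down it reaches from about 425 to 975 mm from the base axis. Payload 16.7 kg.
Tool frame: the origin (TCP) lies at the very end of the fingers, on their centre line; the grasp point (between the pads) lies ctrl.pinch_z behind it (ctrl.pinch_z is the distance from the TCP to the grasp point, in mm); z points along the fingers, y is the direction in which the jaws open and shut (so a half turn about z gives the same grasp; the last joint's range is limited). The gripper opens to 85 mm and grips with 20 to 120 N. Pads are 22 mm wide; open, the fingers measure 114 mm over their backs; the gripper's body (76 mm by 85 mm) begins 54 mm behind the grasp point. The pads swing forward as they close: fully open they stand 13 mm farther back than shut.
Start: joints at [1.067, 0.426, 0.074, 1.606, -0.034, 1.111, -0.067], TCP at [234.464, -632.93, 194.602] pointing down, gripper open.
Joint ranges: [-2.85, 2.85], [-0.5, 2.14], [-1.23, 1.37], [0.21, 2.46], [-1.02, 4.16], [0.16, 2.05], [-2.73, 2.73]. Speed limits (rad/s): [1.89, 1.89, 2.39, 2.39, 3.01, 3.01, 3.01].

## Interface

Orientations are given as a rotation vector (axis times angle).
In Python, from cell import ctrl gives the robot as it stands.
- The arm moves only by the tool step_arm, never from a script. Its argument "deltas" is a list of rows, each a list of 5 numbers: the opening, from 0 (shut) to 1 (fully open), then the shift along the tool's x, y, z in m, then the turn about the tool's z in rad. A call has 1 to 12 rows; each row is the pose to reach, as a shift and turn from the pose commanded when the call began, along the tool's axes at that moment; what a row does not reach only later rows make up. A row lasts 1/8 s, in which the tool goes at most 62.5 mm and 10.7 degrees, less where a joint would pass 70% of its speed; a pose out of reach is approached as far as the arm can. A call with a gripper value outside its range is refused whole. The fingers move at their own pace and stop on an object; the grip force is fixed at half the most. Time passes only in rows, so rows that repeat a pose let the fingers close. It gives the time, the measured TCP pose, the force and the opening at its end, in the units of the state.
- ctrl.get_obs(): the state, without advancing time (a new reading comes with each control period).
- ctrl.snapshot(name): name is "scene" or "top" or "wrist"; returns a dict with "img" (480x640x3 uint8, red, green, blue), "depth" (480x640 float32, mm along the optical axis (not along the pixel's ray), 0 where there is no reading), "fovy" (degrees; the focal length in pixels is half the picture's height over the tangent of half this angle, whatever the lens; pixels are square), "cx", "cy" (the principal point, pixels), "R" (3x3) and "t" (3): a world point X has camera coordinates R X + t; the wrist camera has in their place "T_tool_cam" (4x4, takes a point from camera to tool coordinates, whose origin is the TCP and whose axes are the flange's). Camera axes: x right, y down, z forward; pixel columns grow to the right and rows downward; lengths in mm; the calibration is good to about 2 mm. A picture is of the moment at which its call begins: read the wrist's pose just before it.
- ctrl.job_done(): hands the job in, once; it reports no verdict.
The state is a dict: "clock": time; "q": joint angles; "dq": joint speeds; "joint_torque": joint torques, N m; "tool_pos": TCP position; "ee_rot": TCP orientation; "contact_force": force on the tool from outside, world axes, zero at the start; "ft_torque": the same for the moment, N m; "opening": finger opening in mm.
Only numpy, scipy, OpenCV 4.12 (cv2) and the standard library are available. Lean on these libraries where they do the work, as an engineer would, in place of code of your own. Each camera call takes 0.05 s, during which the arm holds its last target. There are 200 camera calls.

## Task

Move the four washed vent caps from the drip rack back to the filler openings of the battery, keeping their order: the cap nearest the rack's red end goes into the opening nearest the battery's red terminal cover, the next cap into the next opening, and so on to the blue terminal cover. Each cap must finish upright with its stem down in the opening and its flange flat on the battery, released and at rest; never tip a cap over.

Things in the scene. Friction and masses are not known exactly. Their poses are not given: they have to be found in the camera images.
- cap_white_mid (a point): Loose vent cap, about 50 g, with a white round top 34 mm in diameter and 42 mm tall (grip here), on a grey flange 46 mm in diameter, 6 mm thick, with a stem 14 mm in diameter, 16 mm long, below. Point: on its axis, 27 mm above the flange's underside, 21 mm below its top; z up along the axis. At the start it stands in its cup, flange on the cup's top.
- cap_green_mid (a point): Loose vent cap, about 50 g, with a green round top 34 mm in diameter and 42 mm tall (grip here), on a grey flange 46 mm in diameter, 6 mm thick, with a stem 14 mm in diameter, 16 mm long, below. Point: on its axis, 27 mm above the flange's underside, 21 mm below its top; z up along the axis. At the start it stands in its cup, flange on the cup's top.
- cap_yellow_mid (a point): Loose vent cap, about 50 g, with a yellow round top 34 mm in diameter and 42 mm tall (grip here), on a grey flange 46 mm in diameter, 6 mm thick, with a stem 14 mm in diameter, 16 mm long, below. Point: on its axis, 27 mm above the flange's underside, 21 mm below its top; z up along the axis. At the start it stands in its cup, flange on the cup's top.
- cap_black_mid (a point): Loose vent cap, about 50 g, with a black round top 34 mm in diameter and 42 mm tall (grip here), on a grey flange 46 mm in diameter, 6 mm thick, with a stem 14 mm in diameter, 16 mm long, below. Point: on its axis, 27 mm above the flange's underside, 21 mm below its top; z up along the axis. At the start it stands in its cup, flange on the cup's top.
- cup_white: Fixed grey drip cup, 58 x 58 x 30 mm, in which the white cap stands at the start (all cups look alike); a 32 mm square hole takes the stem. Origin: centre of its underside, 20 mm above the table; z up, +y along the row towards the rack's red-painted end. The four cups stand in a row, 64 mm apart, on an aluminium rack 330 mm long, 44 mm high at its ends.
- cup_green: Fixed grey drip cup, 58 x 58 x 30 mm, in which the green cap stands at the start (all cups look alike); a 32 mm square hole takes the stem. Origin: centre of its underside, 20 mm above the table; z up, +y along the row towards the rack's red-painted end. The four cups stand in a row, 64 mm apart, on an aluminium rack 330 mm long, 44 mm high at its ends.
- cup_yellow: Fixed grey drip cup, 58 x 58 x 30 mm, in which the yellow cap stands at the start (all cups look alike); a 32 mm square hole takes the stem. Origin: centre of its underside, 20 mm above the table; z up, +y along the row towards the rack's red-painted end. The four cups stand in a row, 64 mm apart, on an aluminium rack 330 mm long, 44 mm high at its ends.
- cup_black: Fixed grey drip cup, 58 x 58 x 30 mm, in which the black cap stands at the start (all cups look alike); a 32 mm square hole takes the stem. Origin: centre of its underside, 20 mm above the table; z up, +y along the row towards the rack's red-painted end. The four cups stand in a row, 64 mm apart, on an aluminium rack 330 mm long, 44 mm high at its ends.
- term_red: Fixed red terminal cover at one end (varies) of the black battery, 375 x 96 x 100 mm: 32 mm in diameter, 30 mm tall. Origin: centre of its underside, on the battery's top face, 100 mm above the table. On the straight line between the red and blue covers lie four filler openings, 32 mm square, 30 mm deep, each in a thin grey ring, at 64, 128, 192 and 256 mm from the red cover.
- term_blue: Fixed blue terminal cover at one end (varies) of the black battery, 375 x 96 x 100 mm: 32 mm in diameter, 30 mm tall. Origin: centre of its underside, on the battery's top face, 100 mm above the table. On the straight line between the red and blue covers lie four filler openings, 32 mm square, 30 mm deep, each in a thin grey ring, at 64, 128, 192 and 256 mm from the blue cover.
There are look-alikes about, which are no part of the job. What is shaped like the part that bears cap_yellow_mid but orange or pink is not meant. Leave any orange look-alike of the part that bears cap_white_mid alone.

How it is judged:
By the outcome, as a careful person would: the job done as asked, in the order asked, and still so for the second after the job is handed in, with the robot touching nothing.
It also fails if it takes over 88 s, if anything falls off the work surface, if the arm or the gripper's body presses on something with over 40 N, if the wrist force passes 120 N, or if a joint passes its speed limit or range.

## Working session

There is one attempt and no reset: what is moved stays moved. The work goes in short steps, Python scripts to look and compute and a tool call to move; the robot and the scene stay as the last step left them, time stands still between calls to the robot, and variables do not carry over. Pictures are saved under pics/ and viewed, on a budget of 14 in all, crops included, one or two more only if the job needs it, and the job is handed in when it is done.

Besides the shell and the picture viewer there is one more tool, called after "Emit:" as name([rows], argument=value, ...), one row to a line, values as JSON. step_arm: Moves the arm, as the interface text tells. Its arguments: {"type":"object","properties":{"deltas":{"type":"array","items":{"type":"array","items":{"type":"number"}}}},"required":["deltas"]}

```bash
mkdir -p pics; ls; python3 - <<'E'
from cell import ctrl
import cv2,numpy as np
print(ctrl.get_obs(),ctrl.pinch_z)
for n in("scene","top"):
    s=ctrl.snapshot(n); cv2.imwrite(f"pics/{n}0.png",s["img"][:,:,::-1]); np.savez(f"{n}0.npz",**s)
    print(n,s["fovy"],s["cx"],s["cy"],s["R"],s["t"])
E
```

```text
pics
{'clock': 0.0, 'q': array([ 1.06650476,  0.42672451,  0.0738247 ,  1.606597  , -0.0341414 ,
        1.11082199, -0.06710626]), 'dq': array([ 0.00127328, -0.00053343, -0.00116707, -0.00205247, -0.00099362,
       -0.00083652,  0.0001606 ]), 'joint_torque': array([-8.97770697e-04, -9.49824286e+01,  3.76027733e+00, -4.63520443e+01,
        1.92301552e-02,  1.00777307e-02,  4.86999522e-05]), 'tool_pos': array([ 234.33088121, -632.53095356,  193.91925732]), 'ee_rot': array([-3.09105556e+00, -5.54114204e-01,  4.30698121e-04]), 'contact_force': array([-0.78460935,  0.03649604,  0.64406942]), 'ft_torque': array([0.01019783, 0.00402998, 0.00394417]), 'opening': 85.62826357396447} 18.700000000000003
scene 48.44686171671455 317.1574866680283 238.17116416183805 [[-0.32522705  0.94562311  0.00492961]
 [ 0.68115525  0.23787855 -0.69241701]
 [-0.65593818 -0.22183491 -0.72148069]] [ 143.72252153 -294.85758284 1317.60209303]
top 42.45998749636949 315.81156026663643 241.84671482894274 [[ 0.01079987 -0.99971114  0.02147111]
 [-0.98090815 -0.01476142 -0.19391056]
 [ 0.19417149 -0.01896697 -0.98078422]] [-15.42668737 500.90399648 881.00965303]
```

View pics/top0.png

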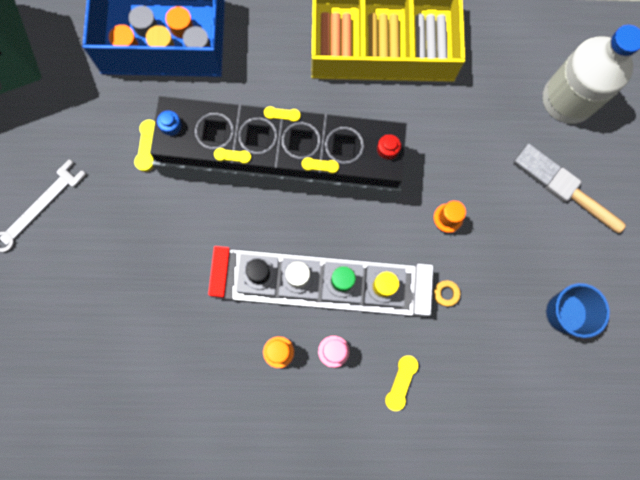

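View pics/scene0.png

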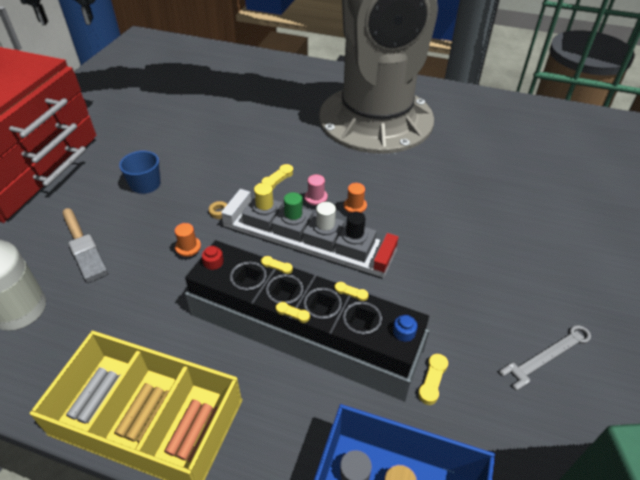

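```bash
cat > h.py <<'E'
import numpy as np
def cloud(s):
    d=s["depth"]; f=240/np.tan(np.radians(float(s["fovy"]))/2)
    v,u=np.mgrid[0:480,0:640]
    p=np.stack([(u-s["cx"])/f*d,(v-s["cy"])/f*d,d],-1)
    return (p-s["t"])@s["R"]   # R^T(p-t)
E
python3 - <<'E'
import numpy as np,cv2
from h import cloud
cs={}
for n in("top","scene"):
    s=np.load(n+"0.npz"); W=cloud(s); cs[n]=W; 
    hsv=cv2.cvtColor(s["img"],cv2.COLOR_RGB2HSV); h,S,V=[hsv[...,i].astype(int) for i in range(3)]
    ok=s["depth"]>0
    sat=S>150
    M={"red":((h<4)|(h>175))&sat,"orange":(h>=6)&(h<18)&sat,"yellow":(h>=24)&(h<34)&sat,"green":(h>45)&(h<75)&sat,"blue":(h>100)&(h<125)&sat,"white":(S<40)&(V>190),"pink":(h>150)&(h<175)&(S>50)}
    for c,m in M.items():
        k,l,st,ce=cv2.connectedComponentsWithStats((m&ok&(W[...,2]>4)).astype('uint8'))
        for i in range(1,k):
            if st[i,4]<60: continue
            P=W[l==i]; zt=np.percentile(P[:,2],95); T=P[P[:,2]>zt-5]
            if abs(T[:,1].mean()+0)>450: continue
            print(n,c,ce[i].round(),st[i,4],"topz %.0f"%zt,"minz %.0f"%P[:,2].min(),"mid",((T.max(0)+T.min(0))/2).round(),"size",np.ptp(T,0).round())
s=np.load("top0.npz");z=cs["top"]
print(z[90:200:6,150:410:12,2].round().astype(int))
im=s["img"][85:200,140:420,::-1]
cv2.imwrite("pics/bat.png",cv2.resize(im,(784,322),interpolation=cv2.INTER_CUBIC))
E
```

```text
top red [389. 146.] 482 topz 132 minz 97 mid [ 631. -111.  131.] size [20. 19.  7.]
top red [219. 272.] 778 topz 47 minz 18 mid [456. 136.  47.] size [73. 26.  9.]
top orange [327.  34.] 319 topz 24 minz 4 mid [860. -23.  23.] size [76. 17.  7.]
top orange [340.  35.] 153 topz 22 minz 4 mid [860. -46.  20.] size [73.  7.  6.]
top orange [180.  29.] 122 topz 37 minz 10 mid [864. 217.  36.] size [24. 31.  8.]
top orange [350.  37.] 94 topz 23 minz 4 mid [857. -62.  21.] size [69.  2.  6.]
top orange [114.  34.] 81 topz 39 minz 32 mid [843. 314.  38.] size [34. 29.  6.]
top orange [448. 220.] 305 topz 65 minz 16 mid [ 549. -215.   64.] size [31. 33.  7.]
top orange [288. 354.] 143 topz 64 minz 18 mid [336.  35.  64.] size [27. 11.  7.]
top yellow [390.  42.] 7428 topz 70 minz 4 mid [ 842. -119.   70.] size [108. 240.  10.]
top yellow [282. 114.] 379 topz 109 minz 98 mid [682.  45. 107.] size [19. 50.  7.]
top yellow [146. 146.] 562 topz 97 minz 5 mid [643. 234.  99.] size [48.  6.  8.]
top yellow [232. 156.] 415 topz 109 minz 97 mid [616. 116. 107.] size [21. 51.  7.]
top yellow [320. 1
[... 4619 characters left out ...]
2 100 101 102 100 102 101 100
  101 100 115 100]
 [ 14  58  70  77  78  86  94 101 100 100  99  98 104 105 106 105  99  99
  101  99 101 100]
 [  5  41  47  54  61  61  65  71  78  83  90  97  96 107 102 108  99  98
  100 103 100 101]
 [ -3   9  15  22  29  38  47  48  57  62  63  66  75  80  85  93  98 100
   99 102 102  -1]
 [ -2  -1   2   3   1   3  11  17  22  28  37  45  54  59  63  64  69  76
   83  87  96   3]
 [  1   2   4  -1   3   0   1   3   0  -1   7  15  20  31  34  44  49  55
   59  58  67   1]
 [ -1   3   2  -3   2   1   3   3  -2   1   2   0   0   2   0   7  14  24
   30  38  43   1]
 [  3   1   0  -1   3  -2  -2   0  -2   1   1   0   0   2   1  -1   4  -1
    0   4  11  -2]]
```

View pics/bat.png

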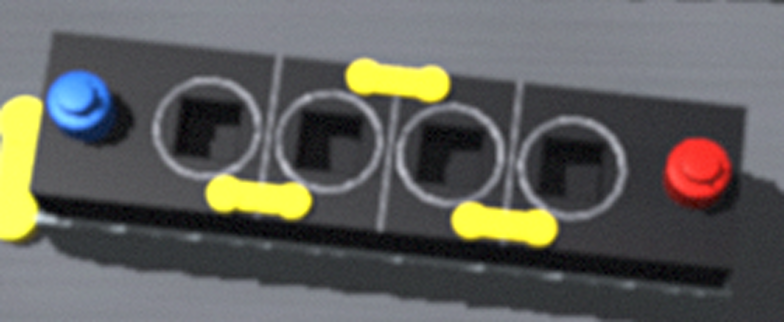

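```bash
python3 - <<'E'
import numpy as np,cv2
from h import cloud
for n in("top","scene"):
    s=np.load(n+"0.npz"); W=cloud(s)
    for nm,y0 in zip("black white green yellow".split(),(80,18,-46,-109)):
        m=(W[...,2]>90)&(W[...,2]<115)&(abs(W[...,1]-y0)<28)&(abs(W[...,0]-445)<40)&(s["depth"]>0)
        P=W[m]; c,r=cv2.minEnclosingCircle(P[:,:2].astype(np.float32)); print(n,nm,m.sum(),"z",np.median(P[:,2]).round(1),"mean",P[:,:2].mean(0).round(1),"circ",np.round(c,1),round(r,1))
    for nm,c0 in (("red",(632,-111)),("blue",(661,207))):
        m=(np.hypot(W[...,0]-c0[0],W[...,1]-c0[1])<30)&(W[...,2]>110)
        P=W[m]; c,r=cv2.minEnclosingCircle(P[:,:2].astype(np.float32)); print(n,nm,P[:,:2].mean(0).round(1),np.round(c,1),round(r,1))
E
```

```text
top black 453 z 98.1 mean [450.4  75.2] circ [451.2  75.5] 17.0
top white 442 z 98.1 mean [446.2  18. ] circ [446.6  18.1] 16.9
top green 447 z 98.2 mean [440.9 -46.6] circ [441.3 -46.8] 16.9
top yellow 445 z 98.0 mean [ 434.  -107.7] circ [ 434.7 -108.1] 17.2
top red [ 627.8 -109.5] [ 630.2 -110.2] 16.1
top blue [658.1 205.5] [660.7 207.8] 16.5
scene black 250 z 97.6 mean [455.   75.8] circ [452.2  75.2] 18.0
scene white 237 z 97.4 mean [450.6  18.6] circ [448.2  18.4] 17.6
scene green 224 z 97.3 mean [445.1 -46.1] circ [442.  -46.6] 17.9
scene yellow 214 z 97.1 mean [ 438.  -107.1] circ [ 435.7 -109. ] 17.9
scene red [ 636.4 -108. ] [ 633.  -110.9] 16.3
scene blue [667.3 207.1] [663.4 206.8] 16.5
```

Emit:
step_arm([
  [1,0.473,-0.34,0,-1.127],
  [1,0.473,-0.34,0,-1.127],
  [1,0.473,-0.34,0,-1.127],
  [1,0.473,-0.34,0,-1.127],
  [1,0.473,-0.34,0,-1.127],
  [1,0.473,-0.34,0,-1.127],
  [1,0.473,-0.34,0,-1.127],
  [1,0.473,-0.34,0,-1.127],
  [1,0.473,-0.34,0,-1.127],
  [1,0.473,-0.34,0,-1.127],
  [1,0.473,-0.34,0,-1.127],
  [1,0.473,-0.34,0,-1.127],
])

```text
clock: 1.6
tool_pos: [559.1, -151.3, 194.4]
ee_rot: [-2.32, -2.118, 0.001]
contact_force: [-0.0, -1.1, 1.0]
opening: 85.6
```

```bash
cat > d.py <<'E'
import sys,numpy as np
from cell import ctrl
from scipy.spatial.transform import Rotation as Ro
o=ctrl.get_obs(); R=Ro.from_rotvec(o["ee_rot"]).as_matrix(); p=o["tool_pos"]
print("t %.2f"%o["clock"],p.round(1),"psi %.2f"%np.degrees(np.arctan2(R[1,0],R[0,0])),"tilt",R[:,2].round(3),"op %.1f"%o["opening"],"F",o["contact_force"].round(1),"q",o["q"].round(2))
C=dict(B=(451.7,75.4),W=(447.3,18.2),G=(441.6,-46.7),Y=(435.2,-108.5),o1=(637.7,-46.8),o2=(643.8,16.9),o3=(649.9,80.6),o4=(656.0,144.3))
for a in sys.argv[1:]:
    n,z=a.split(","); print(n,z,((np.array([*C[n],float(z)])-p)@R).round(1))
E
python3 d.py B,190 B,62
```

```text
t 1.60 [ 559.1 -151.3  194.4] psi 84.80 tilt [-0.001 -0.    -1.   ] op 85.6 F [-0.  -1.1  1. ] q [ 0.47  0.3  -0.39  1.8   0.13  1.06 -0.05]
B 190 [ 216.1 -127.5    4.4]
B 62 [ 216.2 -127.4  132.4]
```

Emit:
step_arm([
  [1,0.216,-0.1275,0.03,0],
  [1,0.216,-0.1275,0.03,0],
  [1,0.216,-0.1275,0.03,0],
  [1,0.216,-0.1275,0.03,0],
  [1,0.216,-0.1275,0.03,0],
  [1,0.216,-0.1275,0.06,0],
  [1,0.216,-0.1275,0.09,0],
  [1,0.216,-0.1275,0.11,0],
  [1,0.216,-0.1275,0.132,0],
  [1,0.216,-0.1275,0.132,0],
  [1,0.216,-0.1275,0.132,0],
])

```text
clock: 2.98
tool_pos: [452.6, 75.8, 63.3]
ee_rot: [2.319, 2.118, 0.001]
contact_force: [0.7, 0.2, 1.1]
opening: 85.1
```

```bash
python3 d.py B,62; python3 - <<'E'
from cell import ctrl
import cv2
s=ctrl.snapshot("wrist"); cv2.imwrite("pics/w1.png",s["img"][:,:,::-1])
E
```

```text
t 2.98 [452.6  75.8  63.3] psi 84.81 tilt [ 0.001 -0.    -1.   ] op 85.1 F [0.7 0.2 1.1] q [ 0.16  0.3  -0.53  2.17  0.22  0.72 -0.61]
B 62 [-0.5 -0.9  1.3]
```

View pics/w1.png

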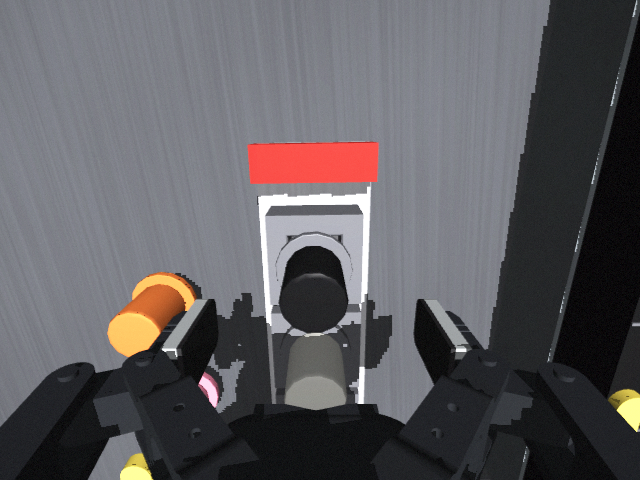

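The black cap (top at about 313,305) is centred between the jaws (197–218 and 415–465); the red rack end is ahead (313,163). Closing and lifting.

Emit:
step_arm([
  [0,0,0,0,0],
  [0,0,0,0,0],
  [0,0,0,0,0],
  [0,0,0,0,0],
  [0,0,0,0,0],
  [0,0,0,0,0],
  [0,0,0,-0.03,0],
  [0,0,0,-0.07,0],
  [0,0,0,-0.128,0],
  [0,0,0,-0.128,0],
  [0,0,0,-0.128,0],
])

```text
clock: 4.4
tool_pos: [452.0, 76.4, 190.5]
ee_rot: [2.318, 2.12, 0.0]
contact_force: [0.3, -0.4, 0.1]
opening: 0.0
```

```bash
python3 d.py o1,190 o1,112; python3 - <<'E'
from cell import ctrl
import cv2
s=ctrl.snapshot("wrist"); cv2.imwrite("pics/w2.png",s["img"][:,:,::-1])
E
```

```text
t 4.40 [452.   76.4 190.5] psi 84.88 tilt [ 0. -0. -1.] op 0.0 F [ 0.3 -0.4  0.1] q [ 0.23  0.11 -0.57  2.05  0.07  1.   -0.46]
o1 190 [-106.2  196.     0.5]
o1 112 [-106.2  195.9   78.5]
```

View pics/w2.png

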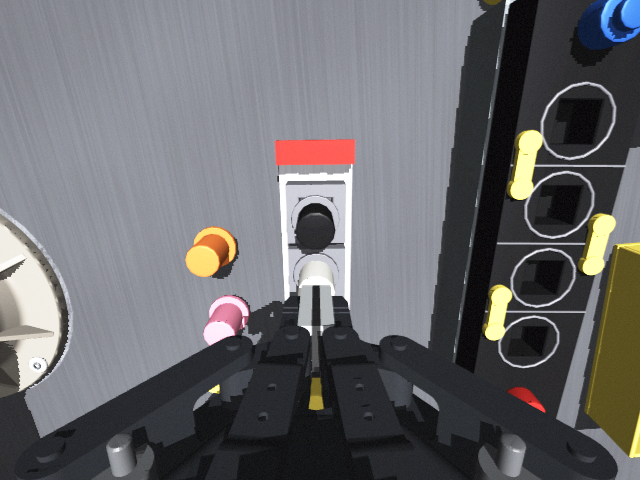

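```bash
cat > w.py <<'E'
import numpy as np,cv2
from cell import ctrl
from scipy.spatial.transform import Rotation as Ro
def wcloud(save=None):
    o=ctrl.get_obs(); s=ctrl.snapshot("wrist")
    f=240/np.tan(np.radians(s["fovy"])/2); v,u=np.mgrid[0:480,0:640]; d=s["depth"]
    p=np.stack([(u-s["cx"])/f*d,(v-s["cy"])/f*d,d],-1); T=s["T_tool_cam"]
    tool=p@T[:3,:3].T+T[:3,3]; R=Ro.from_rotvec(o["ee_rot"]).as_matrix()
    if save: cv2.imwrite(save,s["img"][:,:,::-1])
    return s,tool,tool@R.T+o["tool_pos"]
E
python3 - <<'E'
from w import *
from h import cloud
s,t,W=wcloud(); print(s["T_tool_cam"].round(2))
for u,v in((315,215),(315,240),(318,270),(316,300),(317,320),(317,345),(315,152),(565,205),(520,395)): print(u,v,s["depth"][v,u],"tool",t[v,u].round(1),"world",W[v,u].round(1))
for n in("top","scene"):
    s=ctrl.snapshot(n); C=cloud(s)
    m=(C[...,2]>85)&(C[...,2]<115)&(abs(C[...,1]-75)<30)&(abs(C[...,0]-450)<40); print(n,m.sum(),C[m].mean(0) if m.any() else 0)
    cv2.imwrite(f"pics/{n}1.png",s["img"][:,:,::-1])
E
```

```text
[[  -0.     -0.95   -0.3    75.2 ]
 [   1.     -0.     -0.      0.57]
 [   0.     -0.3     0.95 -180.12]
 [   0.      0.      0.      1.  ]]
315 215 277.94177 tool [11.  -0.1 91. ] world [452.3  87.4  98.8]
315 240 284.27475 tool [-10.5  -0.1  90.9] world [450.4  66.   98.9]
318 270 308.36093 tool [-43.8   2.5 105.8] world [450.1  32.5  84.1]
316 300 139.04933 tool [  9.8   0.6 -54.9] world [453.1  86.1 244.7]
317 320 123.120186 tool [ 10.3   1.  -71.4] world [453.5  86.6 261.2]
317 345 122.10875 tool [  2.2   1.  -74.9] world [452.8  78.6 264.8]
315 152 314.77206 tool [ 58.5  -0.2 144.3] world [456.4 134.6  45.5]
565 205 289.90622 tool [ 16.4 213.9 105.3] world [665.9  73.7  84.3]
520 395 315.6207 tool [-157.9  190.8   78. ] world [627.5 -97.9 111.7]
top 0 0
scene 287 [456.01252365  75.97802985  95.37109955]
```

View pics/scene1.png

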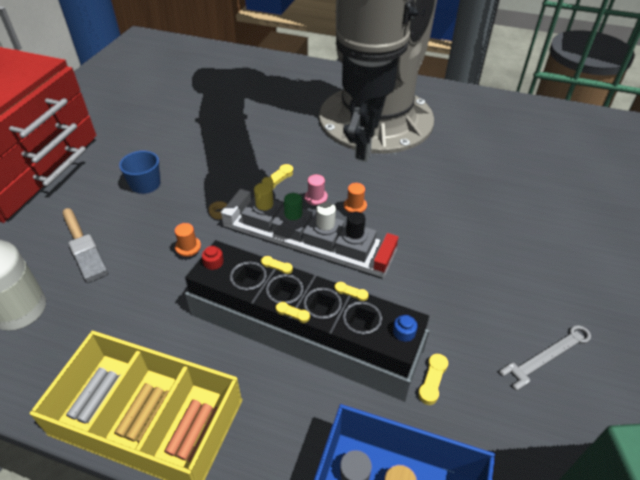

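```bash
python3 - <<'E'
from w import *
from h import cloud
s,t,W=wcloud()
for v in range(270,302,4): print(v,[t[v,u].round(0).tolist() for u in (305,311,316,322)])
s=ctrl.snapshot("scene"); C=cloud(s)
for v in range(110,166,5): print(v,[C[v,u].round(0).tolist() for u in(357,360,363,366)])
print(ctrl.pinch_z,[a for a in dir(ctrl) if a[0]!='_'])
E
```

```text
270 [[-48.0, -10.0, 115.0], [-45.0, -4.0, 108.0], [-44.0, 1.0, 106.0], [-45.0, 6.0, 110.0]]
274 [[-48.0, -9.0, 106.0], [-44.0, -4.0, 98.0], [-44.0, 1.0, 97.0], [-45.0, 6.0, 99.0]]
278 [[-48.0, -9.0, 96.0], [-45.0, -4.0, 91.0], [-46.0, 1.0, 92.0], [-46.0, 6.0, 93.0]]
282 [[-49.0, -9.0, 92.0], [-49.0, -4.0, 90.0], [-49.0, 1.0, 91.0], [-49.0, 6.0, 90.0]]
286 [[11.0, -4.0, -43.0], [10.0, -2.0, -42.0], [10.0, 1.0, -42.0], [10.0, 3.0, -43.0]]
290 [[10.0, -4.0, -45.0], [10.0, -2.0, -47.0], [10.0, 1.0, -47.0], [10.0, 3.0, -46.0]]
294 [[10.0, -4.0, -50.0], [10.0, -1.0, -50.0], [10.0, 1.0, -51.0], [10.0, 3.0, -50.0]]
298 [[11.0, -4.0, -55.0], [11.0, -1.0, -55.0], [10.0, 1.0, -54.0], [10.0, 3.0, -54.0]]
110 [[489.0, 73.0, 336.0], [489.0, 77.0, 337.0], [492.0, 82.0, 340.0], [487.0, 85.0, 338.0]]
115 [[493.0, 74.0, 331.0], [493.0, 79.0, 332.0], [492.0, 82.0, 332.0], [484.0, 85.0, 328.0]]
120 [[499.0, 76.0, 327.0], [480.0, 76.0, 315.0], [487.0, 82.0, 321.0], [479.0, 84.0, 317.0]]
125 [[502.0, 77.0, 321.0], [465.0, 73.0, 296.0], [476.0, 80.0, 305.0], [476.0, 84.0, 306.0]]
130 [[511.0, 80.0, 319.0], [510.0, 84.0, 320.0], [497.0, 85.0, 312.0], [469.0, 83.0, 292.0]]
135 [[514.0, 81.0, 313.0], [509.0, 84.0, 311.0], [495.0, 85.0, 301.0], [468.0, 84.0, 284.0]]
140 [[497.0, 78.0, 292.0], [502.0, 83.0, 297.0], [492.0, 85.0, 291.0], [479.0, 87.0, 283.0]]
145 [[465.0, 71.0, 260.0], [483.0, 79.0, 275.0], [487.0, 85.0, 279.0], [476.0, 87.0, 271.0]]
150 [[465.0, 71.0, 251.0], [466.0, 76.0, 252.0], [464.0, 80.0, 252.0], [458.0, 84.0, 249.0]]
155 [[464.0, 71.0, 241.0], [463.0, 76.0, 241.0], [465.0, 81.0, 244.0], [457.0, 84.0, 238.0]]
160 [[172.0, 2.0, -0.0], [457.0, 75.0, 227.0], [465.0, 82.0, 234.0], [459.0, 85.0, 230.0]]
165 [[191.0, 8.0, 1.0], [187.0, 14.0, -1.0], [185.0, 20.0, -0.0], [187.0, 27.0, 2.0]]
18.700000000000003 ['MotionError', 'get_obs', 'job_done', 'pinch_z', 'snapshot']
```

The black cap still stands in its cup (scene 355,228). The jaws shut empty above it: both cameras put the closed fingertips about 40 mm above the reported TCP (z ≈ 230 against 190). Lateral alignment is right, so I'll go 40 mm deeper, in small steps.

Emit:
step_arm([
  [1,-0.001,0,0,0],
  [1,-0.001,0,0,0],
  [1,-0.001,0,0,0],
  [1,-0.001,0,0,0],
  [1,-0.001,0,0,0],
  [1,-0.001,0,0.05,0],
  [1,-0.001,0,0.1,0],
  [1,-0.001,0,0.13,0],
  [1,-0.001,0,0.145,0],
  [1,-0.001,0,0.158,0],
  [1,-0.001,0,0.168,0],
  [1,-0.001,0,0.168,0],
])

```text
clock: 6.2
tool_pos: [452.0, 75.7, 22.5]
ee_rot: [-2.318, -2.12, 0.0]
contact_force: [0.2, -0.1, -0.4]
opening: 85.2
```

```bash
python3 d.py; python3 - <<'E'
from w import *
s,t,W=wcloud("pics/w3.png")
E
```

```text
t 6.20 [452.   75.7  22.5] psi 84.90 tilt [-0. -0. -1.] op 85.2 F [ 0.2 -0.1 -0.4] q [ 0.13  0.37 -0.51  2.2   0.3   0.64 -0.68]
```

View pics/w3.png

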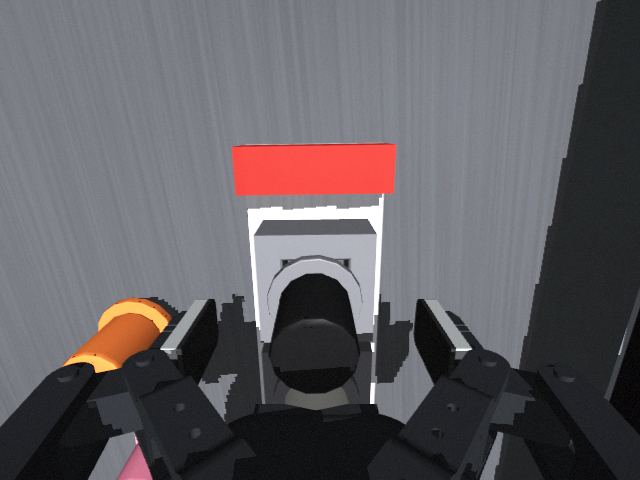

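The cap's top (315,350) now lies between the pads (left 165–215, right 415–470), no contact force. Closing, then lifting.

Emit:
step_arm([
  [0,0,0,0,0],
  [0,0,0,0,0],
  [0,0,0,0,0],
  [0,0,0,0,0],
  [0,0,0,0,0],
  [0,0,0,0,0],
  [0,0,0,-0.015,0],
  [0,0,0,-0.03,0],
  [0,0,0,-0.07,0],
  [0,0,0,-0.128,0],
  [0,0,0,-0.128,0],
  [0,0,0,-0.128,0],
])

```text
clock: 7.75
tool_pos: [452.0, 75.5, 151.2]
ee_rot: [2.318, 2.119, 0.001]
contact_force: [-0.4, 0.1, -0.8]
opening: 32.6
```

```bash
python3 d.py o1,150 o1,72; python3 - <<'E'
from w import *
s,t,W=wcloud("pics/w4.png")
m=(abs(t[...,1])<40)&(t[...,0]>-30)&(t[...,0]<60)&(t[...,2]<40)&(t[...,2]>-60)
# flange: farthest-forward part of the held cap
for v in range(230,380,10): print(v,t[v,316].round(1))
E
```

```text
t 7.75 [452.   75.5 151.2] psi 84.88 tilt [ 0.001 -0.    -1.   ] op 32.6 F [-0.4  0.1 -0.8] q [ 0.23  0.16 -0.58  2.09  0.11  0.92 -0.5 ]
o1 150 [-105.2  195.8    1.5]
o1 72 [-105.2  195.7   79.5]
230 [-13.    0.7 130.5]
240 [-15.    0.7 105.1]
250 [-22.8   0.7 100.8]
260 [ 19.3   0.6 -34. ]
270 [ 14.2   0.6 -33.6]
280 [ 13.7   0.6 -43.8]
290 [ 14.    0.6 -54.3]
300 [ 13.5   0.6 -62. ]
310 [ 14.2   0.6 -71. ]
320 [ 12.3   0.6 -74.6]
330 [  8.    0.6 -74.2]
340 [  5.2   0.6 -76.2]
350 [  1.1   0.6 -76.3]
360 [ -3.9   0.6 -75.2]
370 [ -8.1   0.6 -75.4]
```

View pics/w4.png

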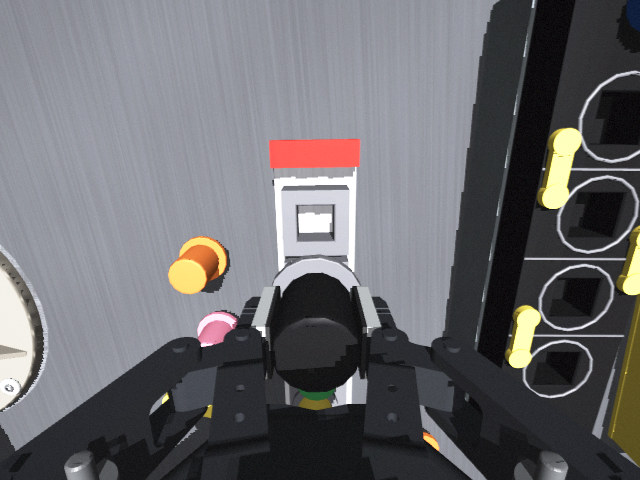

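Held (opening 32.6 mm, empty cup visible at 315,220). Flange underside is 27.6 mm above the reported TCP, so placing needs reported z ≈ 72.5.

Emit:
step_arm([
  [0,-0.104,0.1958,0,0],
  [0,-0.104,0.1958,0,0],
  [0,-0.104,0.1958,0,0],
  [0,-0.104,0.1958,0,0],
  [0,-0.104,0.1958,0,0],
  [0,-0.104,0.1958,0,0],
  [0,-0.104,0.1958,0.02,0],
  [0,-0.104,0.1958,0.035,0],
  [0,-0.104,0.1958,0.035,0],
])

```text
clock: 8.93
tool_pos: [636.5, -45.1, 113.9]
ee_rot: [-2.316, -2.12, 0.003]
contact_force: [0.8, -0.5, 0.2]
opening: 32.8
```

```bash
python3 d.py o1,72.5; python3 - <<'E'
from w import *
s,t,W=wcloud("pics/w5.png")
E
```

```text
t 8.93 [636.5 -45.1 113.9] psi 84.93 tilt [-0.003  0.    -1.   ] op 32.8 F [ 0.8 -0.5  0.2] q [ 0.31  0.48 -0.45  1.74  0.25  0.98 -0.33]
o1 72.5 [-1.6  1.5 41.4]
```

View pics/w5.png

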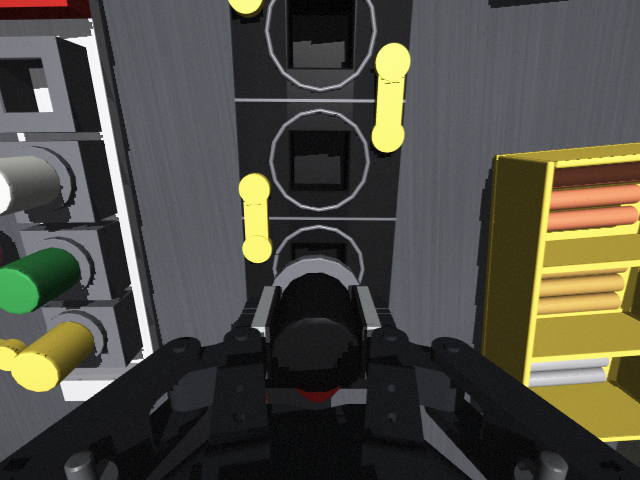

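```bash
python3 - <<'E'
from w import *
s,t,W=wcloud()
for a,b in(((320,110),(319,209)),((272,160),(368,160))): print(((W[a[1],a[0]]+W[b[1],b[0]])/2).round(1),W[a[1],a[0]].round(1))
E
```

```text
[645.1  14.5 102.6] [647.7  41.2 103.2]
[645.5  15.3 101.4] [618.8  17.7 101.6]
```

Emit:
step_arm([
  [0,-0.001,0.0015,0.015,0],
  [0,-0.001,0.0015,0.028,0],
  [0,-0.001,0.0015,0.036,0],
  [0,-0.001,0.0015,0.04,0],
  [0,-0.001,0.0015,0.04,0],
  [0,-0.001,0.0015,0.04,0],
])

```text
clock: 9.78
tool_pos: [639.5, -46.4, 76.0]
ee_rot: [2.318, 2.12, 0.001]
contact_force: [-0.1, -0.4, -0.6]
opening: 32.8
```

```bash
python3 d.py o1,72.5
```

```text
t 9.78 [639.5 -46.4  76. ] psi 84.90 tilt [ 0.001  0.    -1.   ] op 32.8 F [-0.1 -0.4 -0.6] q [ 0.3   0.53 -0.44  1.76  0.28  0.91 -0.34]
o1 72.5 [-0.5 -1.7  3.5]
```

Emit:
step_arm([
  [0,0,-0.001,0.002,0],
  [0,0,-0.001,0.003,0],
  [0,0,-0.001,0.003,0],
  [1,0,-0.001,0.003,0],
  [1,0,-0.001,0.003,0],
  [1,0,-0.001,0.003,0],
  [1,0,-0.001,0.003,0],
  [1,0,-0.001,-0.02,0],
  [1,0,-0.001,-0.06,0],
  [1,0,-0.001,-0.075,0],
  [1,0,-0.001,-0.075,0],
])

```text
clock: 11.15
tool_pos: [638.7, -46.4, 151.4]
ee_rot: [2.317, 2.119, 0.002]
contact_force: [0.1, -0.2, 0.0]
opening: 85.5
```

```bash
python3 d.py W,150 W,22.5; python3 - <<'E'
from w import *
s,t,W=wcloud("pics/w6.png")
m=(abs(W[...,0]-638)<22)&(abs(W[...,1]+47)<25)&(W[...,2]>140)&(W[...,2]<160); print(m.sum(),W[m].mean(0),W[m].min(0),W[m].max(0))
E
```

```text
t 11.15 [638.7 -46.4 151.4] psi 84.89 tilt [ 0.002 -0.    -1.   ] op 85.5 F [ 0.1 -0.2  0. ] q [ 0.32  0.45 -0.46  1.71  0.23  1.04 -0.31]
W 150 [  47.3 -196.4    1.1]
W 22.5 [  47.3 -196.6  128.6]
2483 [638.43351736 -46.77017476 148.21762848] [621.40681745 -64.60185512 140.01577155] [655.13134246 -31.88301379 150.75150274]
```

View pics/w6.png

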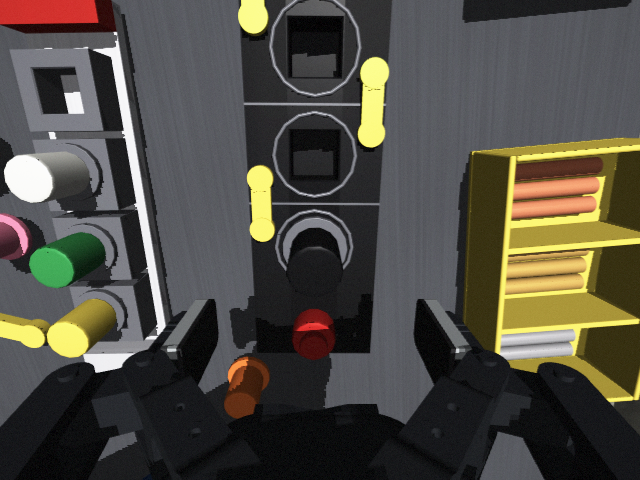

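Black cap seated in opening 1 (top at 315,255; measured top z 148, upright, centred on 638,-47). Next the white one.

Emit:
step_arm([
  [1,0.0473,-0.1965,0,0],
  [1,0.0473,-0.1965,0,0],
  [1,0.0473,-0.1965,0,0],
  [1,0.0473,-0.1965,0,0],
  [1,0.0473,-0.1965,0,0],
  [1,0.0473,-0.1965,0.05,0],
  [1,0.0473,-0.1965,0.09,0],
  [1,0.0473,-0.1965,0.115,0],
  [1,0.0473,-0.1965,0.128,0],
  [1,0.0473,-0.1965,0.128,0],
  [1,0.0473,-0.1965,0.128,0],
])

```text
clock: 12.58
tool_pos: [447.6, 18.3, 23.3]
ee_rot: [2.318, 2.12, 0.001]
contact_force: [-0.0, -0.6, -0.1]
opening: 85.3
```

```bash
python3 d.py W,22.5
```

```text
t 12.57 [447.6  18.3  23.3] psi 84.89 tilt [ 0.001  0.    -1.   ] op 85.3 F [-0.  -0.6 -0.1] q [ 0.25  0.35 -0.5   2.22  0.29  0.63 -0.55]
W 22.5 [-0.1 -0.3  0.8]
```

Emit:
step_arm([
  [0,0,0,0,0],
  [0,0,0,0,0],
  [0,0,0,0,0],
  [0,0,0,0,0],
  [0,0,0,0,0],
  [0,0,0,0,0],
  [0,0,0,-0.015,0],
  [0,0,0,-0.03,0],
  [0,0,0,-0.07,0],
  [0,0,0,-0.128,0],
  [0,0,0,-0.128,0],
  [0,0,0,-0.128,0],
])

```text
clock: 14.08
tool_pos: [446.7, 18.0, 151.2]
ee_rot: [2.318, 2.119, 0.001]
contact_force: [0.1, 0.2, -1.3]
opening: 33.1
```

```bash
cat > held.py <<'E'
from w import *
s,t,W=wcloud()
for v in (258,264,275,285,295,320,340,360): print(v,t[v,316].round(1))
E
python3 held.py; python3 d.py o2,150 o2,72.5
```

```text
258 [ 20.2   0.6 -33.6]
264 [ 17.4   0.6 -34. ]
275 [ 14.8   0.6 -40.9]
285 [ 14.5   0.6 -50.6]
295 [ 14.6   0.6 -60. ]
320 [ 13.    0.6 -75.9]
340 [  5.5   0.6 -76.6]
360 [ -4.3   0.6 -74.7]
t 14.12 [446.2  18.  150.5] psi 84.89 tilt [-0. -0. -1.] op 32.8 F [-0.5  0.6 -0.8] q [ 0.36  0.14 -0.58  2.11  0.1   0.91 -0.37]
o2 150 [ 16.5 196.9   0.4]
o2 72.5 [ 16.5 196.9  77.9]
```

Emit:
step_arm([
  [0,0.017,0.197,0,0],
  [0,0.017,0.197,0,0],
  [0,0.017,0.197,0,0],
  [0,0.017,0.197,0,0],
  [0,0.017,0.197,0,0],
  [0,0.017,0.197,0.02,0],
  [0,0.017,0.197,0.04,0],
  [0,0.017,0.197,0.055,0],
  [0,0.017,0.197,0.068,0],
  [0,0.017,0.197,0.074,0],
  [0,0.017,0.197,0.076,0],
  [0,0.017,0.197,0.076,0],
])

```text
clock: 15.62
tool_pos: [644.7, 17.7, 74.9]
ee_rot: [2.318, 2.12, 0.001]
contact_force: [-0.3, 0.3, -0.4]
opening: 33.1
```

```bash
python3 d.py o2,72.5
```

```text
t 15.62 [644.7  17.7  74.9] psi 84.90 tilt [ 0.  0. -1.] op 33.1 F [-0.3  0.3 -0.4] q [ 0.24  0.55 -0.49  1.75  0.31  0.92 -0.47]
o2 72.5 [-0.9 -0.8  2.4]
```

Emit:
step_arm([
  [0,0,0,0.002,0],
  [0,0,0,0.002,0],
  [0,0,0,0.002,0],
  [1,0,0,0.002,0],
  [1,0,0,0.002,0],
  [1,0,0,0.002,0],
  [1,0,0,0.002,0],
  [1,0,0,-0.02,0],
  [1,0,0,-0.06,0],
  [1,0,0,-0.076,0],
  [1,0,0,-0.076,0],
])

```text
clock: 17.0
tool_pos: [645.3, 17.7, 152.7]
ee_rot: [2.317, 2.119, 0.003]
contact_force: [0.4, 0.1, 1.0]
opening: 85.7
```

```bash
python3 d.py G,150 G,22.5; cat > placed.py <<'E'
from w import *
import sys
x,y=map(float,sys.argv[1:3])
s,t,W=wcloud("pics/last.png")
m=(abs(W[...,0]-x)<22)&(abs(W[...,1]-y)<25)&(W[...,2]>140)&(W[...,2]<160); print(m.sum(),W[m].mean(0),W[m].min(0),W[m].max(0))
E
python3 placed.py 644 17
```

```text
t 17.00 [645.3  17.7 152.7] psi 84.89 tilt [ 0.003 -0.    -1.   ] op 85.7 F [0.4 0.1 1. ] q [ 0.26  0.46 -0.52  1.69  0.26  1.05 -0.43]
G 150 [ -82.3 -197.2    2.1]
G 22.5 [ -82.3 -197.5  129.6]
2462 [645.09249094  17.59448076 148.24141405] [ 6.28508811e+02 -4.74040727e-01  1.40035726e+02] [661.87547104  32.74678118 151.03275209]
```

Emit:
step_arm([
  [1,-0.0823,-0.1972,0,0],
  [1,-0.0823,-0.1972,0,0],
  [1,-0.0823,-0.1972,0,0],
  [1,-0.0823,-0.1972,0,0],
  [1,-0.0823,-0.1972,0,0],
  [1,-0.0823,-0.1972,0.05,0],
  [1,-0.0823,-0.1972,0.09,0],
  [1,-0.0823,-0.1972,0.115,0],
  [1,-0.0823,-0.1972,0.129,0],
  [1,-0.0823,-0.1972,0.129,0],
  [1,-0.0823,-0.1972,0.129,0],
])

```text
clock: 18.42
tool_pos: [441.4, -46.7, 22.3]
ee_rot: [2.318, 2.12, 0.001]
contact_force: [0.9, 0.1, 1.2]
opening: 85.2
```

```bash
python3 d.py G,22.5
```

```text
t 18.43 [441.4 -46.7  22.3] psi 84.90 tilt [ 0.001  0.    -1.   ] op 85.2 F [0.9 0.1 1.2] q [ 0.4   0.35 -0.51  2.23  0.29  0.62 -0.4 ]
G 22.5 [-0.   0.2 -0.2]
```

Emit:
step_arm([
  [0,0,0,0,0],
  [0,0,0,0,0],
  [0,0,0,0,0],
  [0,0,0,0,0],
  [0,0,0,0,0],
  [0,0,0,0,0],
  [0,0,0,-0.015,0],
  [0,0,0,-0.03,0],
  [0,0,0,-0.07,0],
  [0,0,0,-0.128,0],
  [0,0,0,-0.128,0],
  [0,0,0,-0.128,0],
])

```text
clock: 19.92
tool_pos: [440.6, -47.0, 150.2]
ee_rot: [2.318, 2.119, 0.001]
contact_force: [-0.6, 0.0, -1.3]
opening: 32.2
```

```bash
python3 held.py; python3 d.py o3,150 o3,72.5
```

```text
258 [ 20.6   0.6 -34.8]
264 [ 17.6   0.6 -34.7]
275 [ 14.7   0.6 -40.5]
285 [ 14.7   0.6 -51. ]
295 [ 14.9   0.6 -60.5]
320 [ 13.3   0.6 -76.4]
340 [  5.5   0.6 -76.7]
360 [ -2.7   0.6 -76.8]
t 19.98 [440.2 -46.9 149.5] psi 84.89 tilt [-0. -0. -1.] op 32.9 F [-0.2  0.7  0.2] q [ 0.51  0.14 -0.58  2.12  0.1   0.91 -0.22]
o3 150 [145.7 197.5  -0.6]
o3 72.5 [145.7 197.5  76.9]
```

Emit:
step_arm([
  [0,0.146,0.1975,0,0],
  [0,0.146,0.1975,0,0],
  [0,0.146,0.1975,0,0],
  [0,0.146,0.1975,0,0],
  [0,0.146,0.1975,0,0],
  [0,0.146,0.1975,0,0],
  [0,0.146,0.1975,0.02,0],
  [0,0.146,0.1975,0.045,0],
  [0,0.146,0.1975,0.062,0],
  [0,0.146,0.1975,0.072,0],
  [0,0.146,0.1975,0.075,0],
  [0,0.146,0.1975,0.075,0],
])

```text
clock: 21.48
tool_pos: [650.6, 81.1, 75.0]
ee_rot: [2.318, 2.12, 0.001]
contact_force: [0.4, 0.4, -0.9]
opening: 33.0
```

```bash
python3 d.py o3,72.5
```

```text
t 21.48 [650.6  81.1  75. ] psi 84.89 tilt [ 0.  0. -1.] op 33.0 F [ 0.4  0.4 -0.9] q [ 0.18  0.57 -0.55  1.72  0.36  0.95 -0.6 ]
o3 72.5 [-0.6 -0.7  2.5]
```

Emit:
step_arm([
  [0,0,0,0.002,0],
  [0,0,0,0.002,0],
  [0,0,0,0.002,0],
  [1,0,0,0.002,0],
  [1,0,0,0.002,0],
  [1,0,0,0.002,0],
  [1,0,0,0.002,0],
  [1,0,0,-0.02,0],
  [1,0,0,-0.06,0],
  [1,0,0,-0.076,0],
  [1,0,0,-0.076,0],
])

```text
clock: 22.85
tool_pos: [651.2, 81.2, 152.8]
ee_rot: [2.317, 2.119, 0.004]
contact_force: [0.1, -0.6, -0.5]
opening: 85.8
```

```bash
python3 d.py Y,150 Y,22.5; python3 placed.py 650 81
```

```text
t 22.85 [651.2  81.2 152.8] psi 84.89 tilt [ 0.003  0.    -1.   ] op 85.8 F [ 0.1 -0.6 -0.5] q [ 0.2   0.49 -0.58  1.66  0.3   1.07 -0.56]
Y 150 [-208.2 -198.3    2.1]
Y 22.5 [-208.3 -198.7  129.6]
2451 [650.74525631  80.95293517 148.27752613] [634.05080953  63.03467262 140.06899461] [667.1044659   96.04923528 151.09357804]
```

Emit:
step_arm([
  [1,-0.208,-0.1983,0,0],
  [1,-0.208,-0.1983,0,0],
  [1,-0.208,-0.1983,0,0],
  [1,-0.208,-0.1983,0,0],
  [1,-0.208,-0.1983,0,0],
  [1,-0.208,-0.1983,0,0],
  [1,-0.208,-0.1983,0.03,0],
  [1,-0.208,-0.1983,0.08,0],
  [1,-0.208,-0.1983,0.11,0],
  [1,-0.208,-0.1983,0.129,0],
  [1,-0.208,-0.1983,0.129,0],
  [1,-0.208,-0.1983,0.129,0],
])

```text
clock: 24.4
tool_pos: [434.8, -108.0, 22.0]
ee_rot: [-2.317, -2.121, -0.0]
contact_force: [-0.7, -0.6, 0.0]
opening: 85.5
```

```bash
python3 d.py Y,22.5
```

```text
t 24.40 [ 434.8 -108.    22. ] psi 84.93 tilt [ 0.  0. -1.] op 85.5 F [-0.7 -0.6  0. ] q [ 0.56  0.36 -0.52  2.22  0.3   0.63 -0.28]
Y 22.5 [-0.4  0.5 -0.5]
```

Emit:
step_arm([
  [0,0,0,0,0],
  [0,0,0,0,0],
  [0,0,0,0,0],
  [0,0,0,0,0],
  [0,0,0,0,0],
  [0,0,0,0,0],
  [0,0,0,-0.015,0],
  [0,0,0,-0.03,0],
  [0,0,0,-0.07,0],
  [0,0,0,-0.128,0],
  [0,0,0,-0.128,0],
  [0,0,0,-0.128,0],
])

```text
clock: 25.9
tool_pos: [434.3, -108.7, 150.2]
ee_rot: [2.318, 2.119, 0.0]
contact_force: [-0.4, 0.2, -0.7]
opening: 32.9
```

```bash
python3 held.py; python3 d.py o4,150 o4,72.5
```

```text
258 [ 20.6   0.6 -34.7]
264 [ 17.7   0.6 -34.9]
275 [ 14.6   0.6 -40.4]
285 [ 15.2   0.6 -52. ]
295 [  75.2    0.6 -180.1]
320 [ 13.2   0.6 -76.1]
340 [  5.1   0.6 -76.1]
360 [ -3.3   0.6 -76.1]
t 25.95 [ 433.9 -108.5  149.5] psi 84.89 tilt [-0. -0. -1.] op 32.7 F [-0.   0.2 -0.8] q [ 0.67  0.15 -0.61  2.11  0.11  0.91 -0.09]
o4 150 [271.6 198.7  -0.6]
o4 72.5 [271.6 198.7  76.9]
```

Emit:
step_arm([
  [0,0.272,0.1987,0,0],
  [0,0.272,0.1987,0,0],
  [0,0.272,0.1987,0,0],
  [0,0.272,0.1987,0,0],
  [0,0.272,0.1987,0,0],
  [0,0.272,0.1987,0,0],
  [0,0.272,0.1987,0,0],
  [0,0.272,0.1987,0,0],
  [0,0.272,0.1987,0.02,0],
  [0,0.272,0.1987,0.035,0],
  [0,0.272,0.1987,0.035,0],
])

```text
clock: 27.32
tool_pos: [655.4, 143.9, 112.8]
ee_rot: [-2.318, -2.119, 0.004]
contact_force: [-0.3, 0.4, -0.5]
opening: 32.7
```

```bash
python3 d.py o4,72.5
```

```text
t 27.32 [655.4 143.9 112.8] psi 84.88 tilt [-0.003 -0.001 -1.   ] op 32.7 F [-0.3  0.4 -0.5] q [ 0.13  0.57 -0.62  1.65  0.37  1.04 -0.7 ]
o4 72.5 [ 0.5  0.7 40.3]
```

Emit:
step_arm([
  [0,0.001,0,0.015,0],
  [0,0.001,0,0.028,0],
  [0,0.001,0,0.036,0],
  [0,0.001,0,0.04,0],
  [0,0.001,0,0.042,0],
  [0,0.001,0,0.042,0],
  [0,0.001,0,0.042,0],
])

```text
clock: 28.2
tool_pos: [656.8, 145.9, 73.0]
ee_rot: [2.318, 2.12, 0.001]
contact_force: [0.2, 0.3, -0.2]
opening: 32.7
```

```bash
python3 d.py o4,72.5
```

```text
t 28.20 [656.8 145.9  73. ] psi 84.89 tilt [ 0.001  0.    -1.   ] op 32.7 F [ 0.2  0.3 -0.2] q [ 0.12  0.61 -0.6   1.68  0.41  0.98 -0.72]
o4 72.5 [-1.6 -0.6  0.5]
```

Release, rise, and back off towards the base so the cameras see everything.

Emit:
step_arm([
  [0,0,0,0,0],
  [1,0,0,0,0],
  [1,0,0,0,0],
  [1,0,0,0,0],
  [1,0,0,0,0],
  [1,0,0,-0.02,0],
  [1,0,0,-0.06,0],
  [1,0,0,-0.1,0],
  [1,0,0,-0.12,0],
  [1,0.1,-0.15,-0.12,0],
  [1,0.1,-0.15,-0.12,0],
  [1,0.1,-0.15,-0.12,0],
])

```text
clock: 29.7
tool_pos: [514.1, 259.9, 193.2]
ee_rot: [2.317, 2.121, 0.0]
contact_force: [0.0, 1.7, 0.2]
opening: 85.2
```

```bash
python3 d.py; python3 - <<'E'
from w import *
from h import cloud
s=ctrl.snapshot("scene"); C=cloud(s); cv2.imwrite("pics/sf.png",cv2.resize(s["img"][150:450,100:500,::-1],(800,600)))
for x,y in((637.7,-46.8),(643.8,16.9),(649.9,80.6),(656,144.3)):
    m=(abs(C[...,0]-x)<26)&(abs(C[...,1]-y)<26)&(C[...,2]>135)&(C[...,2]<165); P=C[m]; c,r=cv2.minEnclosingCircle(P[:,:2].astype(np.float32)); print(m.sum(),np.median(P[:,2]),np.percentile(P[:,2],90),c,r)
E
```

```text
t 29.70 [514.1 259.9 193.2] psi 84.93 tilt [ 0.  0. -1.] op 85.2 F [0.  1.7 0.2] q [ 0.01  0.35 -0.73  1.8   0.26  1.09 -0.9 ]
396 147.11209838318604 148.80672487038453 (638.5377197265625, -46.56757736206055) 17.495777130126953
417 147.1933511731372 148.81982962361457 (645.7168579101562, 17.63425064086914) 17.533061981201172
442 147.2807554341589 148.8268148155571 (650.53076171875, 80.73468017578125) 17.72313117980957
468 147.3139887099063 148.9205267670648 (657.6777954101562, 145.9197540283203) 17.013885498046875
```

View pics/sf.png

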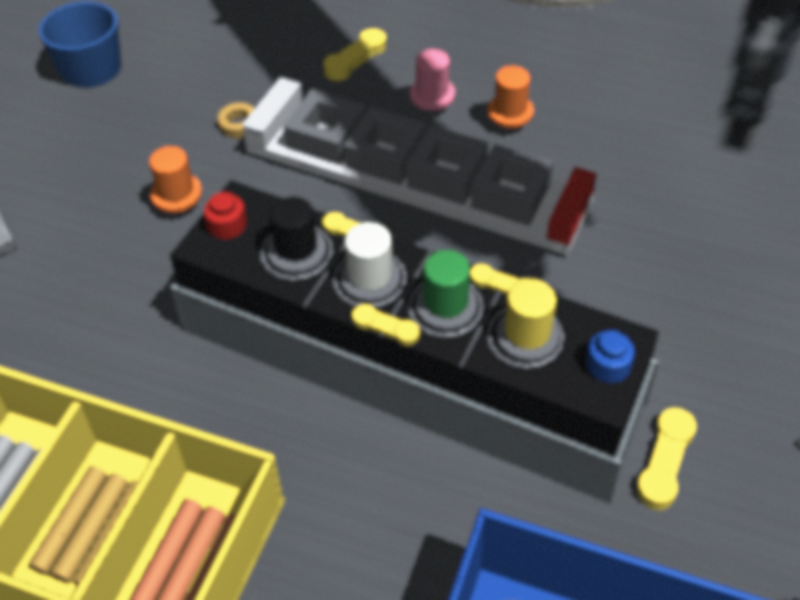

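From the red cover to the blue: black (293,230), white (368,255), green (446,285) and yellow (530,315). All are upright with flanges flat, and the gripper is clear (750,100).

```bash
python3 -c "
from cell import ctrl
print(ctrl.job_done())"
```

```text
the job is handed in; nothing more can be done
None
```

All four vent caps are back in the battery in the right order: black nearest the red terminal cover, then white, green and yellow nearest the blue one. I handed the job in at about 30 s.

- **Final checks:** the last scene picture shows all four caps upright. Their tops measured about 147–149 mm above the table, which matches flanges flat on the 100 mm battery top. Each cap is within about 2.5 mm of its opening's centre. The gripper is open and well clear.
- **What went wrong:** the first grasp closed empty above the black cap without disturbing it. The real fingertips sit about 40 mm behind the reported TCP, as both the scene and wrist cameras showed. I gripped and placed 40 mm lower from then on, and every grasp held (opening about 33 mm).
- **Camera disagreement:** the cameras differed by 1–3 mm on terminal cover, cap and opening positions, well inside the clearance of the openings.
- **Look-alikes:** I did not touch the orange or pink look-alikes or the yellow bone-shaped pieces on the battery.

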